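# Dock the coin changer in its brass corner and lock it

### The arm

A 6-joint arm with a two-finger parallel gripper is mounted at the origin on the work surface. World frame = base frame: x ahead of the robot, y to its left, z up, the work surface at z = 0. Lengths are in m, angles in rad, forces in N, time in s.
With the tool pointing down it reaches from about 0.225 to 0.875 m from the base axis. Payload 3.4 kg.
Tool frame: the origin (TCP) lies at the very end of the fingers, on their centre line; the grasp point (between the pads) lies 19 mm behind it (grasp_offset is the distance from the TCP to the grasp point, in m); y points along the fingers, z is the direction in which the jaws open and shut, and the axes are right-handed (so a half turn about y gives the same grasp; the last joint's range is limited). The gripper opens to 85 mm and grips with 20 to 120 N. Pads are 22 mm wide; open, the fingers measure 114 mm over their backs; the gripper's body (76 mm by 85 mm) begins 54 mm behind the grasp point. The pads swing forward as they close: fully open they stand 13 mm farther back than shut.
Start: joints at [1.077, 0.276, 1.505, -0, 1.361, -0.121], TCP at [0.209, 0.536, 0.231] pointing down, gripper open.
Joint ranges: [-2.89, 2.89], [-0.75, 2.08], [0.22, 2.7], [-1.18, 4.32], [0.11, 2.71], [-2.7, 2.7]. Speed limits (rad/s): [2.57, 2.57, 3.14, 3.14, 3.14, 3.14].

### API

Orientations are given as a unit quaternion [w, x, y, z].
In Python, from rig import get_state, get_image, sign_off, grasp_offset gives the robot as it stands.
- The arm moves only by the shell command python3 -m jog 'ROWS' [FORCE]. ROWS is JSON, one flat list of numbers, 7 for each row, row after row: the closure in counts, from 0 (fully open) to 255 (shut), then the shift along the tool's x, y, z in cm, then the turn, a rotation vector about the tool's x, y, z in units of 8 degrees (1.0 is 8 degrees). In form: [jaw, tx, ty, tz, rx, ry, rz, jaw, tx, ty, tz, rx, ry, rz, ...]. A call has 1 to 12 rows; each row is the pose to reach, as a shift and turn from the pose commanded when the call began, along the tool's axes at that moment; what a row does not reach only later rows make up. A row lasts 1/8 s, in which the tool goes at most 62.5 mm and 10.7 degrees, less where a joint would pass 70% of its speed; a pose out of reach is approached as far as the arm can. A call with a gripper value outside its range is refused whole. The fingers move at their own pace and stop on an object; FORCE is the grip in N (left out, the last holds). Time passes only in rows, so rows that repeat a pose let the fingers close. It gives the time, the measured TCP pose, the force and the opening at its end, in the units of the state.
- get_state(): the state, without advancing time (a new reading comes with each control period).
- get_image(name): name is "scene" or "side" or "wrist"; returns a dict with "color" (384x512x3 uint8, blue, green, red), "mtx" (3x3 intrinsics, pixels), "R" (3x3) and "t" (3): a world point X has camera coordinates R X + t; the wrist camera has in their place "tool_from_camera" (4x4, takes a point from camera to tool coordinates, whose origin is the TCP and whose axes are the tool frame's). Camera axes: x right, y down, z forward; pixel columns grow to the right and rows downward; lengths in m; the calibration is good to about 2 mm. A picture is of the moment at which its call begins: read the wrist's pose just before it. There is no depth.
- sign_off(): hands the job in, once; it reports no verdict.
The state is a dict: "clock": time; "qpos": joint angles; "qd": joint speeds; "effort": joint torques, N m; "position": TCP position; "ee_rot": TCP orientation; "contact_force": force on the tool from outside, world axes, zero at the start; "moment": the same for the moment, N m; "width": finger opening in m.
Only numpy, scipy, OpenCV 4.12 (cv2) and the standard library are available. Lean on these libraries where they do the work, as an engineer would, in place of code of your own. Each camera call takes 0.05 s, during which the arm holds its last target.

### The job

Slide the coin changer across the counter into the corner of the two brass rails and press it home: the stiff steel buffer bar has to go all the way into the back rail, so that the changer sits square with its plinth flush against both brass rails. Press firmly but do not ram the rails or tip the changer. Then turn the red thumb bar of the lock clockwise (seen from above) to its end stop, so that the catch lies over the plinth, and let go; leave everything else on the counter where it stands.

Things in the scene. Friction and masses are not known exactly. Their poses are not given: they have to be found in the camera images.
- changer: Loose coin changer: wooden plinth 80 (x) x 120 (y) x 26 (z) mm; three upright nickel tubes, diameter 24 mm, tops 68 mm above the counter, in a row along y at x = 8, y = -42, -14, 14 mm; the plinth's end from y = 26 to 60 mm is bare. 0.35 to 0.7 kg. Origin: centre of the underside, z up. Home, its long +x face lies on the back rail (buffer bar pushed in), its +y end face on the side rail.
- changer_corner (a point): The lower corner of the plinth between its +x and +y faces, at (40, 60, 0) mm in the changer's frame: it comes to the dock's origin when the changer is home.
- dock: Two fixed brass rails, 14 mm thick, 20 mm high, at a right angle. Origin: inner corner, counter height, z up. Back rail: inner face at x = 0, from y = -160 to 0 mm, rail on the +x side, with the buffer bar in it. Side rail: inner face at y = 0, from x = -95 to 0 mm, rail on the +y side. Home, the changer's origin is at (-40, -60, 0) mm. The lock's axis is at (-40, 38) mm, outside the side rail.
- buffer (a joint): Steel buffer bar in a slot of the back rail, 100 mm long (y = -116 to -16 mm in the dock's frame), 9 mm high, 5 to 15 mm above the counter. Value in m: how far it is pushed in along the dock's +x; 0 = it stands 10 mm out of the rail, 0.010 = level with the rail's face. It slides stiffly (about 6 N) and stays where it is pushed to.
- lock (a joint): Lock angle, rad, growing clockwise seen from above. 0 = open, steel catch along the dock's +x; end stop at 1.45 = locked, catch nearly along the dock's -y, over the plinth's bare end. Stays where it is left. The catch is 16 mm wide, reaches 62 mm from the axis, underside 31 and top 37 mm above the counter.
- lock_grip (a point): On the lock's axis, 60 mm above the counter, in the red thumb bar: an upright bar 12 mm thick, 40 mm long in the direction of the catch, from 42 to 72 mm above the counter; grip it across its thickness from above. Its x axis points along the catch.
- dish: Bystander: pink glass sundae dish on a foot, 94 mm in diameter, 109 mm high; origin under its centre.
- straws: Bystander: chrome straw dispenser, foot 110 mm in diameter, 200 mm high; origin under its centre.
- spoon: Bystander: long-handled steel spoon lying on the counter, 215 mm long along its x axis, 8 mm high; origin under its handle, near the middle.
- receipts: Bystander: bent steel receipt clip on a dark foot 90 x 70 mm, 125 mm high with its paper; origin under its centre.
- tumbler: Bystander: drinking glass, 68 mm in diameter, 110 mm high; origin under its centre.
- bell: Bystander: brass counter bell, 84 mm in diameter, 56 mm high; origin under its centre.
Mind the look-alikes: they are no part of the job. What is meant by the dock is not blue or orange, and is the larger of those in its own colour.

How it is judged:
By the outcome, as a careful person would: the job done as asked, in the order asked, and still so for the second after the job is handed in, with the robot touching nothing.
It also fails if it takes over 70 s, if anything falls off the work surface, if the arm or the gripper's body presses on something with over 40 N, if the wrist force passes 120 N, or if a joint passes its speed limit or range.

## Working session

There is one attempt and no reset: what is moved stays moved. The work goes in short steps, Python scripts to look and compute and a shell command to move; the robot and the scene stay as the last step left them, time stands still between calls to the robot, and variables do not carry over. Pictures are saved under pics/ and viewed, and the job is handed in when it is done.

```bash
ls; mkdir -p pics; python3 - <<'E'
from rig import *
import cv2
print(get_state(), grasp_offset)
for n in ("scene","side","wrist"):
    im=get_image(n); cv2.imwrite(f"pics/a_{n}.png",im["color"])
    print(n,im["mtx"].tolist(),[im[k].tolist() for k in im if k not in("color","mtx")])
E
```

```text
pics
{'clock': 0.0, 'qpos': array([ 1.07698136e+00,  2.76596807e-01,  1.50614540e+00, -2.32587107e-05,
        1.36068745e+00, -1.21004300e-01]), 'qd': array([ 0.00110813,  0.00171031, -0.00043832,  0.00030989,  0.00019204,
       -0.00030363]), 'effort': array([-2.88664320e-03, -4.16776192e+01, -2.45808059e+01, -3.94244071e-04,
        1.12857428e-02, -2.05901536e-06]), 'position': array([0.20919626, 0.53502456, 0.23043379]), 'ee_rot': array([-0.69423597,  0.6954789 , -0.13123359,  0.13085587]), 'contact_force': array([0.03720818, 0.51892164, 0.87113938]), 'moment': array([ 0.00399207, -0.03949954, -0.02825746]), 'width': 0.0854986020506859} 0.0187
scene [[442.1613240772298, 0.0, 246.35953340970838], [0.0, 442.1613240772298, 200.0409286743571], [0.0, 0.0, 1.0]] [[[-0.07411838926256278, 0.9972392565242227, -0.00450883800320303], [0.8094985326937997, 0.05752303223668756, -0.5842972071890148], [-0.5824247504525444, -0.04695706559521052, -0.8115272293958956]], [0.08499550798723438, -0.4176057134610147, 1.5584288142055693]]
side [[388.01306410963207, 0.0, 252.22133694471978], [0.0, 388.01306410963207, 186.70508061088634], [0.0, 0.0, 1.0]] [[[0.7905340855492579, -0.6123730942830025, 0.007419769744430937], [-0.3106445676288668, -0.411404398738169, -0.8568817732345346], [0.527783868820821, 0.6750893378636246, -0.5154595752485152]], [-0.4637110252743596, 0.22793038238356927, 0.805737906017097]]
wrist [[304.88738750140715, 0.0, 255.86177956853444], [0.0, 304.88738750140715, 185.99392958051416], [0.0, 0.0, 1.0]] [[[0.0005427960388560906, 0.9647802214805907, 0.2630567041767245, -0.0667816775868518], [-0.0011039372560272852, -0.2630560045290504, 0.9647799333546202, -0.1410939791242507], [0.9999992433472104, -0.0008140768223812271, 0.0009222710731150149, -0.0006244090290014048], [0.0, 0.0, 0.0, 1.0]]]
```

View pics/a_scene.png

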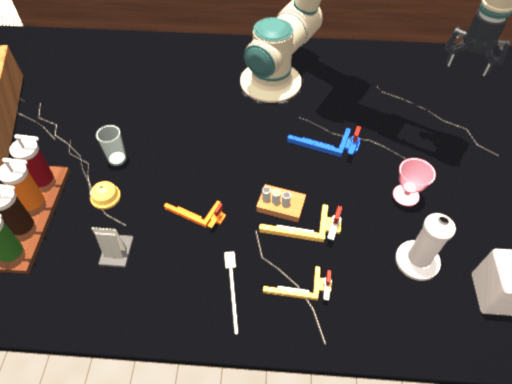

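View pics/a_side.png

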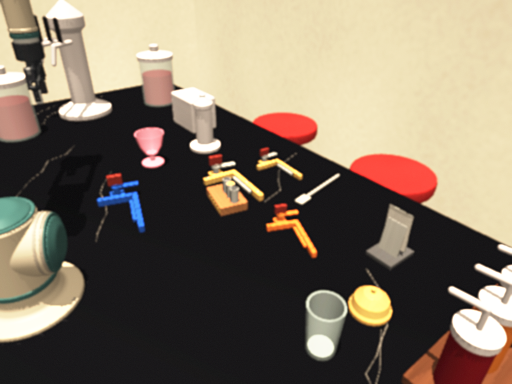

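View pics/a_wrist.png

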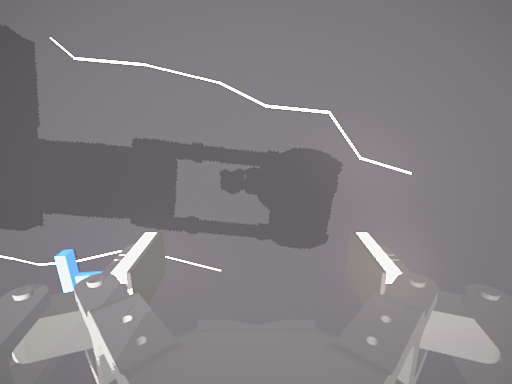

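Dock candidates (scene px): blue (325,145), orange (197,214), large yellow-brass (300,228), small yellow-brass (298,290). By the description it should be the large brass one at (300,228). I'll check it in a crop.

```bash
python3 - <<'E'
import cv2
im=cv2.imread("pics/a_scene.png")[170:310,240:360]
cv2.imwrite("pics/b_scene.png",cv2.resize(im,None,fx=4.2,fy=4.2,interpolation=cv2.INTER_CUBIC))
im=cv2.imread("pics/a_side.png")[140:230,190:310]
cv2.imwrite("pics/b_side.png",cv2.resize(im,None,fx=6,fy=6,interpolation=cv2.INTER_CUBIC))
E
```

```text
(no output)
```

View pics/b_scene.png

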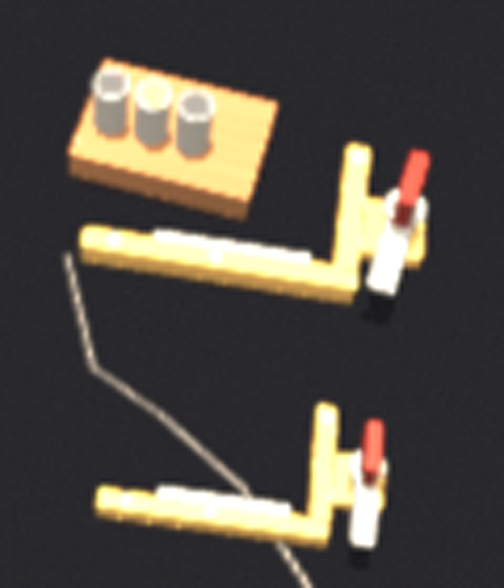

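View pics/b_side.png

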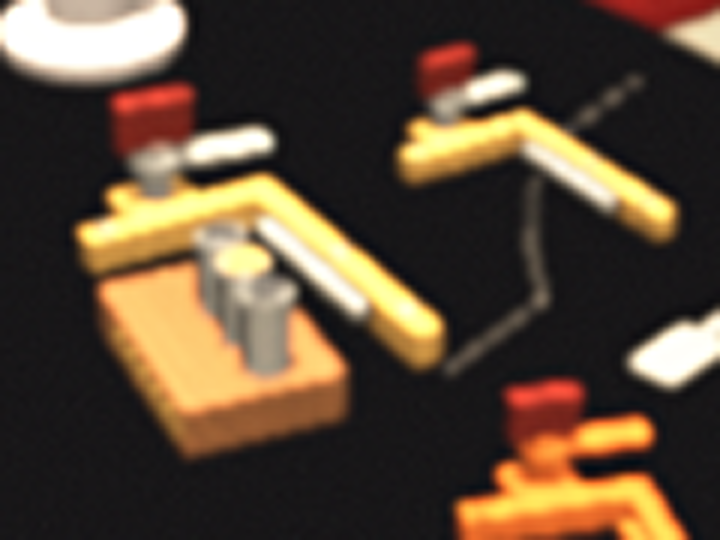

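The crop shows that the brass dock at (300,228) is clearly longer than the one at (298,290), so it is the dock. The changer is loose in front of it at (281,202). Next I'll work out coarse positions.

```bash
cat > h.py <<'E'
import numpy as np, cv2
from scipy.spatial.transform import Rotation as Ro
from rig import *
def rot(q): return Ro.from_quat([q[1],q[2],q[3],q[0]])
def cam(n):
    s=get_state(); im=get_image(n)
    if n=="wrist":
        T=np.eye(4); T[:3,:3]=rot(s["ee_rot"]).as_matrix(); T[:3,3]=s["position"]
        M=T@im["tool_from_camera"]; im["R"]=M[:3,:3].T; im["t"]=-M[:3,:3].T@M[:3,3]
    return im
def save(im,f):
    cv2.imwrite(f,im["color"]); np.savez(f[:-4]+".npz",mtx=im["mtx"],R=im["R"],t=im["t"])
def plane(c,uv,z):
    uv=np.atleast_2d(np.array(uv,float)); d=np.c_[uv,np.ones(len(uv))]@np.linalg.inv(c["mtx"]).T@c["R"]
    o=-c["R"].T@c["t"]; return o+d*((z-o[2])/d[:,2])[:,None]
def proj(c,X):
    p=np.atleast_2d(X)@c["R"].T+c["t"]; p=p@c["mtx"].T; return p[:,:2]/p[:,2:]
def delta(pos,yaw_x):
    """tool pointing down, tool x axis at world angle yaw_x; prints shift cm and turn units"""
    s=get_state(); R=rot(s["ee_rot"]); x=np.array([np.cos(yaw_x),np.sin(yaw_x),0]); y=np.array([0,0,-1.])
    G=Ro.from_matrix(np.c_[x,y,np.cross(x,y)])
    print("shift cm",np.round(R.inv().apply(np.array(pos)-s["position"])*100,2),"turn",np.round((R.inv()*G).as_rotvec()/np.radians(8),2))
def where():
    s=get_state(); m=rot(s["ee_rot"]).as_matrix()
    print("t",s["clock"],"pos",s["position"].round(4),"yaw x",np.degrees(np.arctan2(m[1,0],m[0,0])).round(2),"ydir",m[:,1].round(3),"F",s["contact_force"].round(1),"w",round(s["width"],4))
E
python3 - <<'E'
from h import *
where()
c=get_image("scene")
f=lambda l:[(240+a/4.2,170+b/4.2) for a,b in l]
print("plinth top",plane(c,f([(105,62),(278,102),(245,208),(70,157)]),.026).round(3))
print("rail top: back inner L, corner, side inner end",plane(c,f([(82,230),(335,262),(347,146)]),.02).round(3))
print("lock",plane(c,f([(415,180)]),.06).round(3))
d=get_image("side"); g=lambda l:[(190+a/6,140+b/6) for a,b in l]
print("side plinth top",plane(d,g([(98,285),(200,265),(348,380),(190,415)]),.026).round(3))
print("lock",plane(d,g([(153,115)]),.06).round(3))
delta([.52,.08,.23],np.radians(-90))
E
```

```text
t 0.15 pos [0.2092 0.5352 0.2306] yaw x -21.36 ydir [-0.001 -0.001 -1.   ] F [-0.4  0.  -0.5] w 0.0854
plinth top [[ 0.481  0.004  0.026]
 [ 0.506  0.12   0.026]
 [ 0.592  0.099  0.026]
 [ 0.561 -0.015  0.026]]
rail top: back inner L, corner, side inner end [[ 0.613 -0.004  0.02 ]
 [ 0.625  0.156  0.02 ]
 [ 0.535  0.166  0.02 ]]
lock [[0.586 0.202 0.06 ]]
side plinth top [[ 0.504  0.113  0.026]
 [ 0.555  0.099  0.026]
 [ 0.551 -0.027  0.026]
 [ 0.477 -0.007  0.026]]
lock [[0.59  0.193 0.06 ]]
shift cm [ 45.52   0.11 -31.09] turn [0.01 8.58 0.  ]
```

```bash
python3 - <<'E'
from h import *
delta([.56,.09,.25],np.radians(-94))
E
```

```text
shift cm [ 48.88  -1.89 -28.7 ] turn [0.01 9.08 0.  ]
```

```bash
python3 -m jog '[0,5,-2,-3,0,1,0, 0,10,-2,-6,0,2,0, 0,15,-2,-9,0,3,0, 0,20,-2,-12,0,4,0, 0,25,-2,-15,0,5,0, 0,30,-2,-18,0,6,0, 0,35,-2,-21,0,7,0, 0,40,-2,-24,0,8,0, 0,45,-2,-27,0,9,0, 0,49,-2,-28.7,0,9,0, 0,49,-2,-28.7,0,9,0, 0,49,-2,-28.7,0,9,0]' 40
python3 - <<'E'
from h import *
where(); im=cam("wrist"); save(im,"pics/c_wrist.png"); where()
E
```

```text
clock: 1.75
position: [0.5606, 0.09, 0.2509]
ee_rot: [0.485, -0.485, 0.515, -0.514]
contact_force: [-0.2, -0.0, 0.8]
width: 0.0853
t 1.75 pos [0.5606 0.09   0.2509] yaw x -93.38 ydir [-0.001  0.001 -1.   ] F [-0.2 -0.   0.8] w 0.0853
t 1.8 pos [0.5603 0.0905 0.2511] yaw x -93.33 ydir [-0.001  0.001 -1.   ] F [ 0.4  0.1 -0.7] w 0.0854
```

View pics/c_wrist.png

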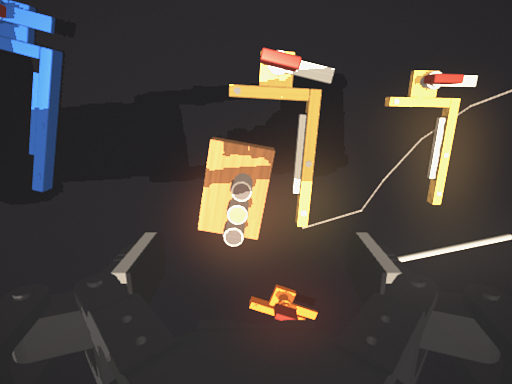

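The wrist view shows the plinth quad at about (210,138), (275,148), (258,240), (199,231). The dock's inner corner is near (309,98) and the thumb bar near (280,60). I'll crop in for exact corners.

```bash
python3 - <<'E'
import cv2
im=cv2.imread("pics/c_wrist.png")[40:255,185:350]
o=cv2.resize(im,None,fx=2.75,fy=2.75,interpolation=cv2.INTER_CUBIC); o=cv2.convertScaleAbs(o,alpha=1.3,beta=20)
for k in range(0,o.shape[1],55): cv2.line(o,(k,0),(k,4),(255,255,255),1)
cv2.imwrite("pics/d.png",o)
E
```

```text
(no output)
```

View pics/d.png

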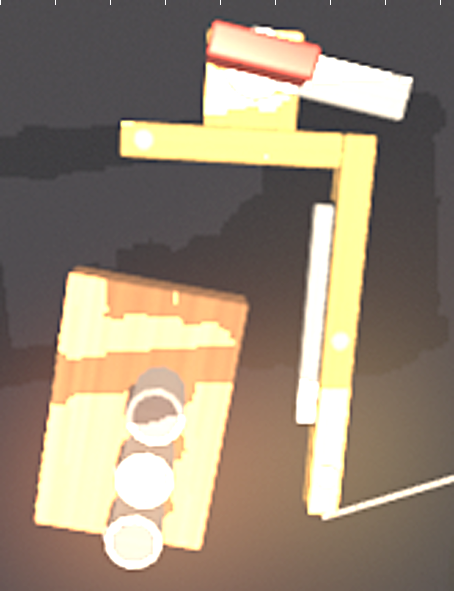

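```bash
python3 - <<'E'
from h import *
c=np.load("pics/c_wrist.npz")
f=lambda l:[(185+a/2.75,40+b/2.75) for a,b in l]
P=plane(c,f([(75,272),(247,304),(201,551),(36,524)]),.026); print("plinth",P.round(4)); 
for i in range(4):
    d=P[(i+1)%4]-P[i]; print(np.linalg.norm(d).round(4),np.degrees(np.arctan2(d[1],d[0])).round(1))
print("centre",P.mean(0).round(4))
q=lambda l,z:plane(c,f(l),z)
A=q([(376,135),(345,515),(120,122),(120,157),(333,168)],.02);print("rail outer corner, outer bottom, side end outer, side end inner, corner inner",A.round(4))
d=A[0]-A[1];print(np.linalg.norm(d),np.degrees(np.arctan2(d[1],d[0])))
d=A[0]-A[2];print(np.linalg.norm(d),np.degrees(np.arctan2(d[1],d[0])))
d=A[4]-A[3];print(np.linalg.norm(d),np.degrees(np.arctan2(d[1],d[0])))
B=q([(216,21),(320,45),(310,82),(208,57)],.072);print("bar top",B.round(4),B.mean(0))
d=B[1]-B[0];print(np.degrees(np.arctan2(d[1],d[0])));d=B[2]-B[3];print(np.degrees(np.arctan2(d[1],d[0])))
E=q([(414,76),(404,120)],.037);print("catch tip",E.round(4),E.mean(0))
T=q([(155,416),(144,481),(134,542)],.068);print("tubes",T.round(4))
E
```

```text
plinth [[ 0.5095  0.1181  0.026 ]
 [ 0.5834  0.0998  0.026 ]
 [ 0.5565 -0.0167  0.026 ]
 [ 0.4797  0.0017  0.026 ]]
0.0762 -14.0
0.1196 -103.0
0.079 166.5
0.1202 75.7
centre [0.5323 0.0507 0.026 ]
rail outer corner, outer bottom, side end outer, side end inner, corner inner [[ 0.6414  0.1674  0.02  ]
 [ 0.6261 -0.005   0.02  ]
 [ 0.5336  0.1791  0.02  ]
 [ 0.5324  0.1649  0.02  ]
 [ 0.623   0.155   0.02  ]]
0.17303043719472871 84.92570199734362
0.10836539626538301 -6.175738352666785
0.09106249194159297 -6.250460461629151
bar top [[0.5744 0.2075 0.072 ]
 [0.6108 0.1975 0.072 ]
 [0.607  0.1853 0.072 ]
 [0.571  0.1959 0.072 ]] [0.59081502 0.19653466 0.072     ]
-15.418372185989774
-16.272935766307484
catch tip [[0.653  0.1884 0.037 ]
 [0.6491 0.172  0.037 ]] [0.6510202  0.18015739 0.037     ]
tubes [[0.5423 0.0632 0.068 ]
 [0.5358 0.0357 0.068 ]
 [0.5296 0.0088 0.068 ]]
```

```bash
python3 - <<'E'
from h import *
delta([.5396,.049,.031],np.radians(-103.5))
E
```

```text
shift cm [ 4.28 22.01 -1.8 ] turn [ 0.01  1.27 -0.  ]
```

```bash
python3 -m jog '[0,2,5,-1,0,1,0, 0,4.3,10,-1.8,0,1.27,0, 0,4.3,13,-1.8,0,1.27,0, 0,4.3,15,-1.8,0,1.27,0, 0,4.3,15,-1.8,0,1.27,0]' 40
python3 - <<'E'
from h import *
where(); delta([.5396,.049,.031],np.radians(-103.5)); im=cam("wrist"); save(im,"pics/e_wrist.png")
E
```

```text
clock: 2.42
position: [0.5387, 0.0491, 0.1002]
ee_rot: [0.437, -0.439, 0.556, -0.554]
contact_force: [0.6, -0.3, -0.4]
width: 0.0853
t 2.425 pos [0.5387 0.0491 0.1002] yaw x -103.42 ydir [-0.004  0.    -1.   ] F [ 0.6 -0.3 -0.4] w 0.0853
shift cm [-0.01  6.92  0.11] turn [0.03 0.01 0.  ]
```

View pics/e_wrist.png

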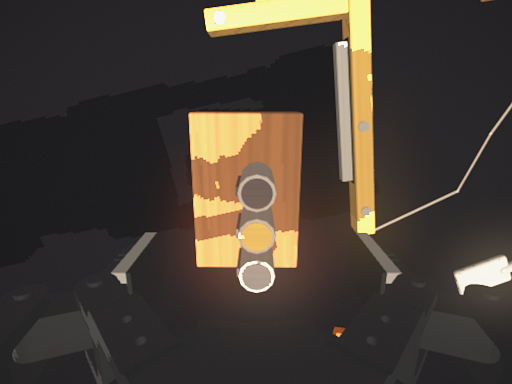

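The tubes line up on column 257, which is the tool's centre line. I'll check the position along the row by casting rays at the tube tops (256,192), (257,236), (256,276).

```bash
python3 - <<'E'
from h import *
c=np.load("pics/e_wrist.npz")
T=plane(c,[(256.5,192),(257,236.5),(256.5,276.5)],.068); print(T.round(4), T[0]-T[2])
P=plane(c,[(189,112),(302,112),(297,267),(195,267)],.026);print(P.round(4),P.mean(0).round(4))
delta([*((T[0]+T[1])/2)[:2],.031],np.radians(-103.5))
E
```

```text
[[0.5421 0.0639 0.068 ]
 [0.5358 0.036  0.068 ]
 [0.529  0.009  0.068 ]] [0.01309177 0.05485776 0.        ]
[[ 0.5074  0.1184  0.026 ]
 [ 0.5829  0.1003  0.026 ]
 [ 0.556  -0.0154  0.026 ]
 [ 0.4777  0.0032  0.026 ]] [0.531  0.0516 0.026 ]
shift cm [-0.07  7.04 -0.11] turn [ 0.01  0.01 -0.  ]
```

```bash
python3 -m jog '[0,0,3,-0.05,0,0,0, 0,-0.05,5.5,-0.1,0,0,0, 0,-0.05,6.9,-0.1,0,0,0, 0,-0.05,6.9,-0.1,0,0,0, 120,-0.05,6.9,-0.1,0,0,0, 255,-0.05,6.9,-0.1,0,0,0, 255,-0.05,6.9,-0.1,0,0,0, 255,-0.05,6.9,-0.1,0,0,0, 255,-0.05,6.9,-0.1,0,0,0, 255,-0.05,6.9,-0.1,0,0,0]' 40
python3 - <<'E'
from h import *
where()
# home approach: 14mm short in dock x, 5mm short in dock y
a=np.radians(-5.6); O=np.array([.626,.155]); R=np.array([[np.cos(a),-np.sin(a)],[np.sin(a),np.cos(a)]])
for dx,dy in((-.016,-.006),(0,0)): delta([*(O+R@np.array([-.04+.008+dx,-.06+dy])),get_state()["position"][2]],np.radians(-95.6))
E
```

```text
clock: 3.72
position: [0.5395, 0.0487, 0.0329]
ee_rot: [0.438, -0.438, 0.556, -0.555]
contact_force: [-2.5, 0.2, 6.5]
width: 0.0217
t 3.725 pos [0.5395 0.0487 0.0329] yaw x -103.52 ydir [-0.001  0.    -1.   ] F [-2.5  0.2  6.5] w 0.0217
shift cm [-5.16 -0.    2.09] turn [ 0.   -0.99 -0.  ]
shift cm [-5.97 -0.    3.59] turn [ 0.   -0.99 -0.  ]
```

```bash
python3 -m jog '[255,0,-0.15,0,0,0,0, 255,0,-0.15,0,0,0,0, 255,-0.6,-0.15,0.3,0,-0.1,0, 255,-1.3,-0.15,0.6,0,-0.3,0, 255,-2,-0.15,0.9,0,-0.4,0, 255,-2.7,-0.15,1.2,0,-0.6,0, 255,-3.4,-0.15,1.5,0,-0.7,0, 255,-4.1,-0.15,1.8,0,-0.9,0, 255,-4.8,-0.15,2.1,0,-1,0, 255,-5.1,-0.15,2.1,0,-1,0, 255,-5.1,-0.15,2.1,0,-1,0, 255,-5.1,-0.15,2.1,0,-1,0]'
python3 - <<'E'
from h import *
where()
im=cam("wrist"); save(im,"pics/f_wrist.png")
E
```

```text
clock: 5.22
position: [0.5719, 0.0932, 0.0337]
ee_rot: [0.475, -0.476, 0.524, -0.523]
contact_force: [-0.1, -0.3, -8.5]
width: 0.0219
t 5.225 pos [0.5719 0.0932 0.0337] yaw x -95.52 ydir [-0. -0. -1.] F [-0.1 -0.3 -8.5] w 0.0219
```

View pics/f_wrist.png

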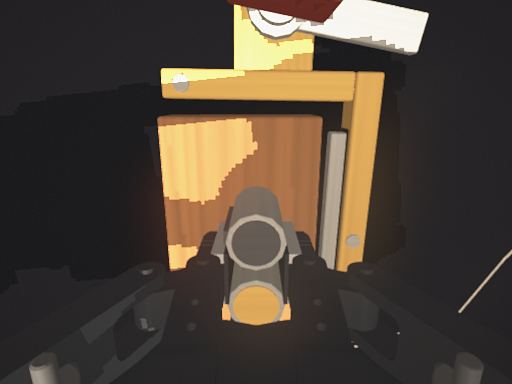

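The changer is now close to the corner and roughly square. Before pressing, I'll measure the gaps and relative yaw.

```bash
python3 - <<'E'
import cv2
im=cv2.imread("pics/f_wrist.png")[50:280,150:400]
cv2.imwrite("pics/g.png",cv2.convertScaleAbs(cv2.resize(im,None,fx=2.6,fy=2.6,interpolation=cv2.INTER_CUBIC),alpha=1.6,beta=25))
E
```

```text
(no output)
```

View pics/g.png

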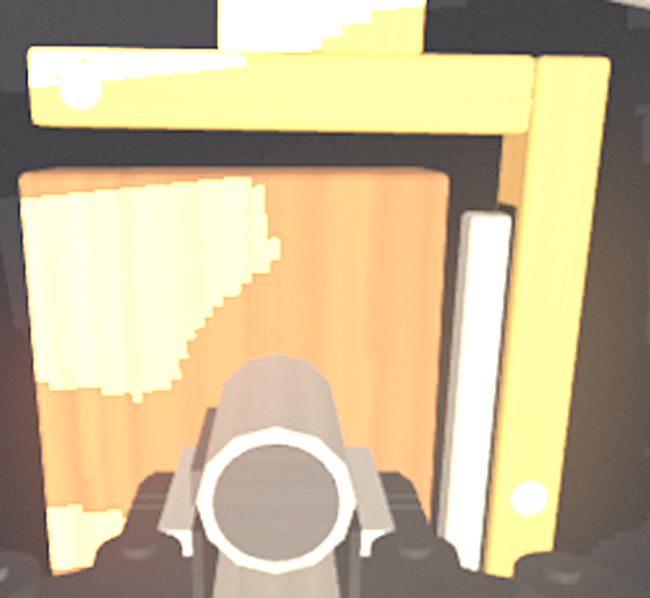

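```bash
python3 - <<'E'
from h import *
c=np.load("pics/f_wrist.npz")
f=lambda l,z:plane(c,[(150+a/2.6,50+b/2.6) for a,b in l],z)
ang=lambda p:np.degrees(np.arctan2(p[1,1]-p[0,1],p[1,0]-p[0,0])).round(2)
P=f([(20,176),(448,176)],.0265); print("plinth +y edge",P.round(4),ang(P))
Q=f([(432,540),(448,178)],.0265); print("plinth +x edge",Q.round(4),ang(Q))
A=f([(32,124),(530,133)],.02); print("side rail inner",A.round(4),ang(A))
B=f([(488,575),(524,135)],.02); print("back rail inner",B.round(4),ang(B))
C=f([(553,573),(609,58)],.02); print("back outer",C.round(4),ang(C))
D=f([(30,48),(535,57)],.02); print("side outer",D.round(4),ang(D))
b=f([(442,566),(466,212)],.014); print("buffer edge",b.round(4),ang(b))
E
```

```text
plinth +y edge [[0.5308 0.1567 0.0265]
 [0.6086 0.1492 0.0265]] -5.55
plinth +x edge [[0.6024 0.0758 0.0265]
 [0.6086 0.1488 0.0265]] 85.13
side rail inner [[0.5327 0.1658 0.02  ]
 [0.6256 0.1552 0.02  ]] -6.55
back rail inner [[0.6153 0.0625 0.02  ]
 [0.6245 0.1549 0.02  ]] 84.3
back outer [[0.6294 0.0616 0.02  ]
 [0.6403 0.1671 0.02  ]] 84.15
side outer [[0.5347 0.1791 0.02  ]
 [0.6267 0.1686 0.02  ]] -6.51
buffer edge [[0.6064 0.0621 0.014 ]
 [0.6145 0.1409 0.014 ]] 84.13
```

```bash
python3 -m jog '[255,0,0.07,0,0,0.1,0, 255,-0.3,0.07,0.2,0,0.1,0, 255,-0.6,0.07,0.2,0,0.1,0, 255,-0.75,0.07,0.2,0,0.1,0, 255,-0.85,0.07,0.2,0,0.1,0, 255,-0.95,0.07,0.2,0,0.1,0, 255,-0.95,0.07,0.2,0,0.1,0]'
python3 -c "from h import *;where();print(get_state()['moment'].round(2))"
```

```text
clock: 6.15
position: [0.575, 0.1008, 0.0334]
ee_rot: [-0.471, 0.473, -0.526, 0.527]
contact_force: [-1.3, -7.0, -3.9]
width: 0.022
t 6.15 pos [0.575  0.1008 0.0334] yaw x -96.27 ydir [-0.    -0.003 -1.   ] F [-1.3 -7.  -3.9] w 0.022
[-1.03  0.06 -0.09]
```

Side rail contact reads about 7 N. Now I'll press into the buffer, gently.

```bash
python3 -m jog '[255,0,0.03,0.2,0,0,0, 255,0,0.03,0.4,0,0,0, 255,0,0.03,0.55,0,0,0, 255,0,0.03,0.7,0,0,0, 255,0,0.03,0.85,0,0,0, 255,0,0.03,0.95,0,0,0, 255,0,0.03,0.95,0,0,0]'
python3 -c "from h import *;where();print(get_state()['moment'].round(2))"
```

```text
clock: 7.02
position: [0.578, 0.1001, 0.0332]
ee_rot: [0.468, -0.476, 0.529, -0.524]
contact_force: [-11.1, -4.8, 8.0]
width: 0.0217
t 7.025 pos [0.578  0.1001 0.0332] yaw x -96.23 ydir [-0.013 -0.003 -1.   ] F [-11.1  -4.8   8. ] w 0.0217
[-0.81  1.96  0.14]
```

The arm is compliant and pressing high on the tubes tends to pitch the changer. I'll unload, release, and press low on the plinth's -x face with open fingers instead.

```bash
python3 -m jog '[255,0,0,-0.3,0,0,0, 255,0.2,-0.05,-0.6,0,0,0, 255,0.2,-0.05,-0.6,0,0,0, 0,0.2,-0.05,-0.6,0,0,0, 0,0.2,-0.05,-0.6,0,0,0, 0,0.2,-0.05,-0.6,0,0,0, 0,0.2,-0.05,-0.6,0,0,0, 0,0.2,-4,-0.6,0,0,0, 0,0.2,-9,-0.6,0,0,0, 0,0.2,-12,-0.6,0,0,0, 0,0.2,-12,-0.6,0,0,0]'
python3 - <<'E'
from h import *
where(); im=cam("wrist"); save(im,"pics/i_wrist.png")
E
```

```text
clock: 8.4
position: [0.5804, 0.1004, 0.1558]
ee_rot: [-0.474, 0.47, -0.525, 0.528]
contact_force: [-0.0, 0.4, 0.2]
width: 0.0852
t 8.4 pos [0.5804 0.1004 0.1558] yaw x -96.32 ydir [ 0.007  0.001 -1.   ] F [-0.   0.4  0.2] w 0.0852
```

View pics/i_wrist.png

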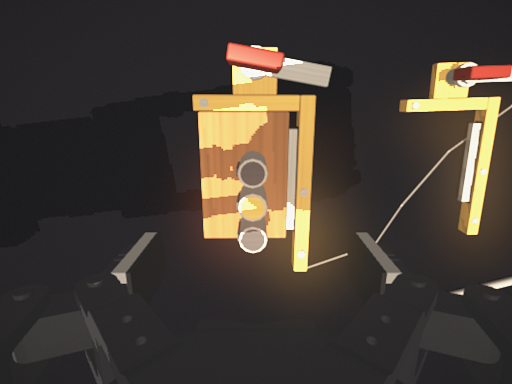

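```bash
python3 - <<'E'
from h import *
print(get_state()["qpos"].round(3))
c=np.load("pics/i_wrist.npz")
a=np.radians(-6.0); O=np.array([.6257,.1552]); R=np.array([[np.cos(a),-np.sin(a)],[np.sin(a),np.cos(a)]])
delta([*(O+R@np.array([-.125,-.062])),.004],np.radians(-6))
P=plane(c,[(204,238),(285,238)],.026); print(((P[:,:2]-O)@R).round(4))
E
```

```text
[0.053 0.345 1.602 0.    1.192 0.163]
shift cm [ 0.3  14.95 -8.45] turn [-2.000e-02 -1.129e+01  1.000e-02]
[[-0.0892 -0.1182]
 [-0.0111 -0.1189]]
```

```bash
python3 -m jog '[80,0,0,-2,0,-1,0, 80,0,0,-4,0,-2.2,0, 80,0,0,-6,0,-3.4,0, 80,0.3,0,-8.5,0,-4.6,0, 80,0.3,0,-8.5,0,-5.8,0, 80,0.3,0,-8.5,0,-7,0, 80,0.3,0,-8.5,0,-8.2,0, 80,0.3,0,-8.5,0,-9.4,0, 80,0.3,0,-8.5,0,-10.6,0, 80,0.3,0,-8.5,0,-11.3,0, 80,0.3,3,-8.5,0,-11.3,0, 80,0.3,3,-8.5,0,-11.3,0]' 60
python3 - <<'E'
from h import *
where();a=np.radians(-6.0); O=np.array([.6257,.1552]); R=np.array([[np.cos(a),-np.sin(a)],[np.sin(a),np.cos(a)]])
delta([*(O+R@np.array([-.125,-.062])),.004],np.radians(-6))
im=cam("wrist"); save(im,"pics/j_wrist.png")
E
```

```text
clock: 9.95
position: [0.4905, 0.1063, 0.1196]
ee_rot: [-0.706, 0.706, -0.039, 0.034]
contact_force: [-0.1, 0.1, -0.8]
width: 0.0585
t 9.95 pos [0.4905 0.1063 0.1196] yaw x -5.93 ydir [-0.008 -0.001 -1.   ] F [-0.1  0.1 -0.8] w 0.0585
shift cm [ 0.53 11.56  0.09] turn [ 0.01  0.01 -0.06]
```

View pics/j_wrist.png

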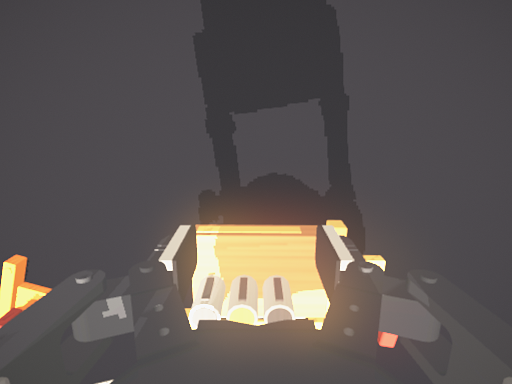

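```bash
python3 -m jog '[80,0,4,0,0,0,0, 80,0,8,0,0,0,0, 80,0,10.5,0,0,0,0, 80,0,11.5,0,0,0,0, 80,0.2,11.5,0,0,0,0, 80,0.5,11.5,0,0,0,0, 80,0.8,11.5,0,0,0,0, 80,1,11.5,0,0,0,0]'
python3 -c "from h import *;where()"
python3 - <<'E'
from h import *
save(cam("scene"),"pics/k.png"); im=cv2.imread("pics/k.png")[150:270,220:380]; cv2.imwrite("pics/k2.png",cv2.resize(im,None,fx=4.5,fy=4.5,interpolation=cv2.INTER_CUBIC))
E
```

```text
clock: 11.0
position: [0.5044, 0.1056, 0.0085]
ee_rot: [0.706, -0.706, 0.036, -0.037]
contact_force: [0.0, 0.5, -0.7]
width: 0.059
t 11.0 pos [0.5044 0.1056 0.0085] yaw x -5.92 ydir [ 0.002  0.    -1.   ] F [ 0.   0.5 -0.7] w 0.059
```

View pics/k2.png

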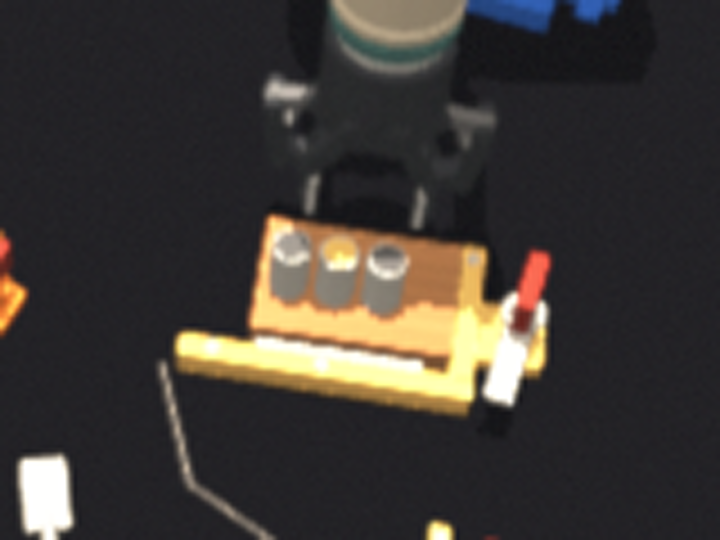

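```bash
python3 -m jog '[80,0.3,0.3,0,0,0,0, 80,0.7,0.5,0,0,0,0, 80,1,0.5,0,0,0,0, 80,1.2,0.5,0,0,0,0, 80,1.4,0.5,0,0,0,0, 80,1.6,0.5,0,0,0,0, 80,1.75,0.5,0,0,0,0, 80,1.9,0.5,0,0,0,0]'
python3 -c "from h import *;where()"
```

```text
clock: 12.05
position: [0.5193, 0.1037, 0.0025]
ee_rot: [-0.706, 0.706, -0.039, 0.035]
contact_force: [-7.0, 1.6, 6.1]
width: 0.0586
t 12.05 pos [0.5193 0.1037 0.0025] yaw x -5.96 ydir [-0.006  0.    -1.   ] F [-7.   1.6  6.1] w 0.0586
```

```bash
python3 -m jog '[80,0.15,-0.15,0,0,0,0, 80,0.3,-0.15,0,0,0,0, 80,0.45,-0.15,0,0,0,0, 80,0.6,-0.15,0,0,0,0, 80,0.75,-0.15,0,0,0,0, 80,0.85,-0.15,0,0,0,0, 80,0.85,-0.15,0,0,0,0]'
python3 -c "from h import *;where()"
```

```text
clock: 12.92
position: [0.5221, 0.1033, 0.0028]
ee_rot: [-0.706, 0.706, -0.043, 0.031]
contact_force: [-12.8, 3.5, 4.9]
width: 0.0586
t 12.925 pos [0.5221 0.1033 0.0028] yaw x -5.97 ydir [-0.017  0.001 -1.   ] F [-12.8   3.5   4.9] w 0.0586
```

```bash
python3 -m jog '[80,0.2,-0.2,0,0,0,0, 80,0.4,-0.2,0,0,0,0, 80,0.6,-0.2,0,0,0,0, 80,0.6,-0.2,0,0,0,0]'
python3 -c "from h import *;where()"
python3 - <<'E'
from h import *
for n in("scene","side","wrist"): save(cam(n),f"pics/l_{n}.png")
im=cv2.imread("pics/l_scene.png")[180:260,250:350]; a=cv2.resize(im,(500,400),interpolation=cv2.INTER_CUBIC)
cv2.imwrite("pics/l1.png",a)
E
```

```text
clock: 13.42
position: [0.5284, 0.1027, 0.0038]
ee_rot: [-0.706, 0.706, -0.043, 0.031]
contact_force: [-11.6, 2.3, -2.1]
width: 0.0585
t 13.425 pos [0.5284 0.1027 0.0038] yaw x -6.01 ydir [-0.017  0.001 -1.   ] F [-11.6   2.3  -2.1] w 0.0585
```

View pics/l1.png

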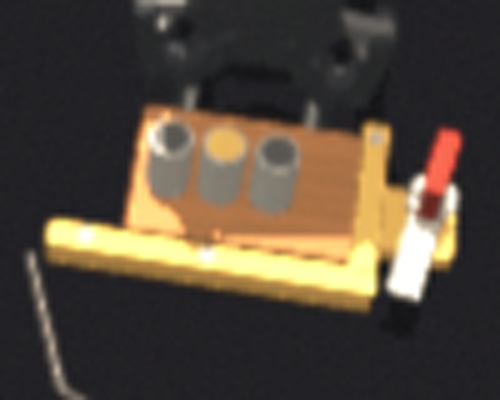

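View pics/l_wrist.png

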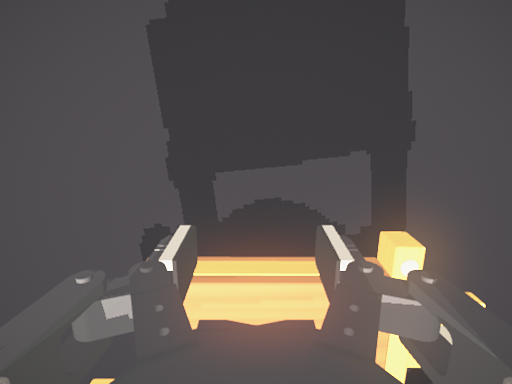

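```bash
python3 -m jog '[80,0.2,0,0,0,0,0, 80,0.4,0,0,0,0,0, 80,0.6,0,0,0,0,0, 80,0.6,0,0,0,0,0]'
python3 -c "from h import *;where()"
```

```text
clock: 14.08
position: [0.5284, 0.1028, 0.003]
ee_rot: [0.706, -0.706, 0.048, -0.027]
contact_force: [-18.9, 5.3, 1.6]
width: 0.0585
t 14.075 pos [0.5284 0.1028 0.003 ] yaw x -6.06 ydir [-0.029  0.002 -1.   ] F [-18.9   5.3   1.6] w 0.0585
```

```bash
python3 -m jog '[80,0.2,0,0,0,0,0, 80,0.4,0,0,0,0,0, 80,0.6,0,0,0,0,0, 80,0.6,0,0,0,0,0]'
python3 -c "from h import *;where()"
```

```text
clock: 14.58
position: [0.5282, 0.1028, 0.003]
ee_rot: [0.706, -0.706, 0.052, -0.023]
contact_force: [-30.3, 7.7, 13.0]
width: 0.0585
t 14.575 pos [0.5282 0.1028 0.003 ] yaw x -6.08 ydir [-0.04   0.003 -0.999] F [-30.3   7.7  13. ] w 0.0585
```

Fully stopped at 30 N. I'll back off, look, and check how close the neighbouring orange dock is before pressing the -y end.

```bash
python3 -m jog '[80,-1.5,0,0,0,0,0, 80,-2.5,0,0,0,0,0, 80,-4.5,0,0,0,0,0, 80,-5,-4,0,0,0,0, 80,-5,-9,0,0,0,0, 255,-5,-12,0,0,0,0, 255,-2,-15,-3,0,0,0, 255,0,-15,-7,0,0,0, 255,0,-15,-10,0,0,0, 255,0,-15,-10,0,0,0]'
python3 - <<'E'
from h import *
where();a=np.radians(-6.0); O=np.array([.6257,.1552]); R=np.array([[np.cos(a),-np.sin(a)],[np.sin(a),np.cos(a)]])
c=np.load("pics/c_wrist.npz"); print("orange",((plane(c,[(250,303),(317,316),(276,286),(285,310)],.03)[:,:2]-O)@R).round(3))
im=cam("wrist"); save(im,"pics/m_wrist.png");save(cam("scene"),"pics/m_scene.png")
delta([*(O+R@np.array([-.042,-.160])),.009],np.radians(-6))
E
```

```text
clock: 15.82
position: [0.5399, -0.0008, 0.1569]
ee_rot: [-0.706, 0.706, -0.037, 0.039]
contact_force: [0.2, 1.0, 0.5]
width: -0.0
t 15.825 pos [ 0.5399 -0.0008  0.1569] yaw x -6.1 ydir [ 0.003 -0.001 -1.   ] F [0.2 1.  0.5] w -0.0
orange [[-0.058 -0.27 ]
 [ 0.036 -0.287]
 [-0.024 -0.242]
 [-0.009 -0.279]]
shift cm [ 2.76 14.77  0.19] turn [-0.    0.    0.01]
```

View pics/m_wrist.png

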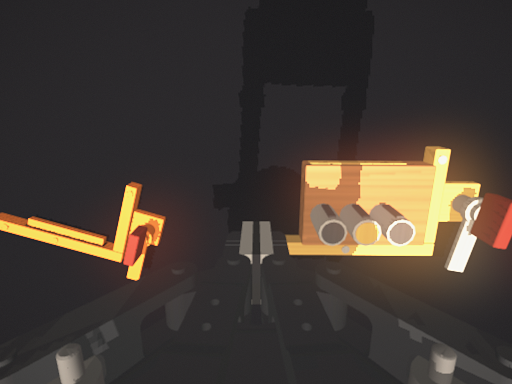

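View pics/m_scene.png

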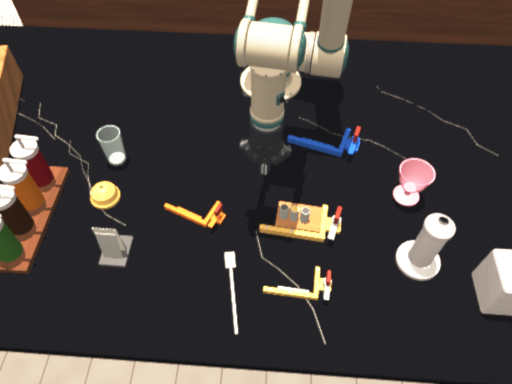

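```bash
python3 -m jog '[255,1.4,3,0,0,0,0, 255,2.7,7,0.2,0,0,0, 255,2.7,11,0.2,0,0,0, 255,2.7,13.5,0.2,0,0,0, 255,2.7,14.8,0.2,0,0,0, 255,2.7,14.8,0.2,0,0,0, 255,2.7,14.8,0.7,0,0,0, 255,2.7,14.8,1.1,0,0,0, 255,2.7,14.8,1.4,0,0,0, 255,2.7,14.8,1.7,0,0,0, 255,2.7,14.8,1.9,0,0,0]'
python3 - <<'E'
from h import *
where()
save(cam("scene"),"pics/n_scene.png")
im=cv2.imread("pics/n_scene.png")[180:260,240:350]; cv2.imwrite("pics/n1.png",cv2.resize(im,None,fx=6,fy=6,interpolation=cv2.INTER_CUBIC))
E
```

```text
clock: 17.3
position: [0.5677, 0.0088, 0.011]
ee_rot: [-0.701, 0.711, -0.034, 0.035]
contact_force: [-6.7, -35.8, 12.5]
width: -0.0002
t 17.3 pos [0.5677 0.0088 0.011 ] yaw x -5.59 ydir [ 0.001 -0.015 -1.   ] F [ -6.7 -35.8  12.5] w -0.0002
```

View pics/n1.png

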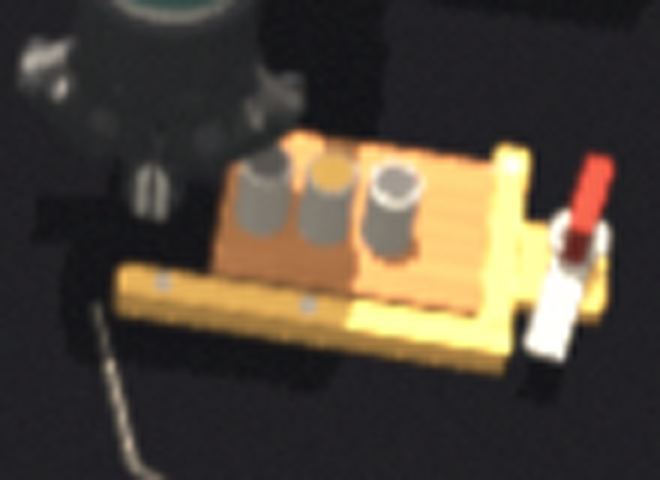

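That 36 N comes from the gripper linkage against the end tube, so I'm backing off now. I'll redo it with the jaws turned along dock x.

```bash
python3 -m jog '[255,0,0,-0.8,0,0,0, 255,0,0,-2,0,0,0, 255,0,-4,-2.5,0,0,0, 255,0,-8,-2.5,0,0,0]'
python3 - <<'E'
from h import *
where();save(cam("wrist"),"pics/o_wrist.png")
E
```

```text
clock: 17.85
position: [0.5644, -0.0074, 0.0889]
ee_rot: [0.706, -0.706, 0.037, -0.036]
contact_force: [0.5, -0.2, -1.3]
width: -0.0003
t 17.85 pos [ 0.5644 -0.0074  0.0889] yaw x -5.94 ydir [-0.001  0.001 -1.   ] F [ 0.5 -0.2 -1.3] w -0.0003
```

View pics/o_wrist.png

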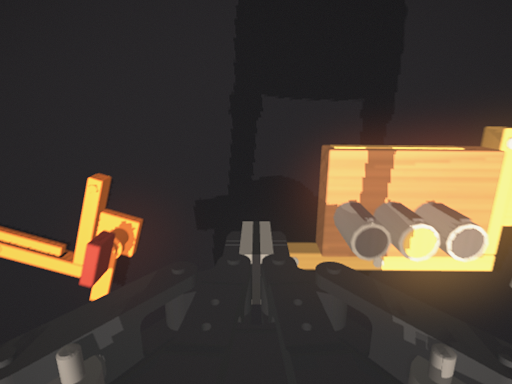

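```bash
python3 - <<'E'
from h import *
a=np.radians(-6.0); O=np.array([.6257,.1552]); R=np.array([[np.cos(a),-np.sin(a)],[np.sin(a),np.cos(a)]])
delta([*(O+R@np.array([-.04,-.08])),.15],np.radians(-96))
E
```

```text
shift cm [ 0.09 -5.53  8.8 ] turn [-0.06 11.26  0.05]
```

```bash
python3 -m jog '[255,0,-4,0,0,0,0, 255,0,-6,1,0,1,0, 255,0.1,-6,3,0,2.2,0, 255,0.1,-6,5,0,3.4,0, 255,0.1,-6,7,0,4.6,0, 255,0.1,-6,8.8,0,5.8,0, 200,0.1,-6,8.8,0,7,0, 150,0.1,-6,8.8,0,8.2,0, 110,0.1,-6,8.8,0,9.4,0, 110,0.1,-6,8.8,0,10.6,0, 110,0.1,-6,8.8,0,11.25,0, 110,0.1,-6,8.8,0,11.25,0]'
python3 - <<'E'
from h import *
where();save(cam("wrist"),"pics/p_wrist.png")
im=cv2.imread("pics/p_wrist.png")[40:270,170:350]; cv2.imwrite("pics/p1.png",cv2.convertScaleAbs(cv2.resize(im,None,fx=2.6,fy=2.6,interpolation=cv2.INTER_CUBIC),alpha=1.3,beta=20))
E
```

```text
clock: 19.4
position: [0.5747, 0.0804, 0.1483]
ee_rot: [0.474, -0.474, 0.525, -0.525]
contact_force: [-0.5, 0.4, -0.2]
width: 0.0483
t 19.4 pos [0.5747 0.0804 0.1483] yaw x -95.83 ydir [ 0.  0. -1.] F [-0.5  0.4 -0.2] w 0.0483
```

View pics/p1.png

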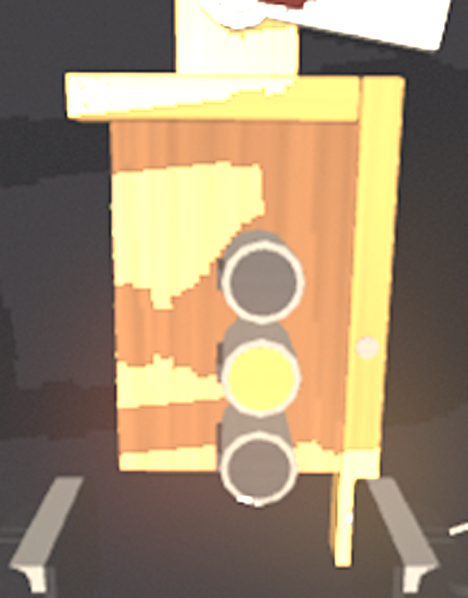

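```bash
python3 - <<'E'
from h import *
c=np.load("pics/p_wrist.npz")
f=lambda l,z:plane(c,[(170+a/2.6,40+b/2.6) for a,b in l],z)
ang=lambda p:np.degrees(np.arctan2(p[1,1]-p[0,1],p[1,0]-p[0,0])).round(2)
A=f([(345,470),(357,125)],.026);print("plinth/back edge as plinth",A.round(4),ang(A))
L=f([(120,470),(111,125)],.026);print("plinth left",L.round(4),ang(L))
C=f([(379,478),(404,80)],.02);print("outer back",C.round(4),ang(C))
D=f([(66,73),(360,77)],.02);print("outer side",D.round(4),ang(D)); 
E=f([(66,121),(360,121)],.02);print("inner side",E.round(4),ang(E)); 
B=f([(120,471),(335,471)],.026);print("-y end",B.round(4),ang(B))
n=C[1]-C[0];n=n[:2]/np.linalg.norm(n[:2]);n=np.array([n[1],-n[0]])
print("left edge to outer back face (expect 94)",((C[0,:2]-L[:,:2])@n*1e3).round(1))
m=D[1]-D[0];m=m[:2]/np.linalg.norm(m[:2]);m=np.array([-m[1],m[0]])
print("-y end to outer side (expect 134)",((D[0,:2]-B[:,:2])@m*1e3).round(1))
im=cv2.imread("pics/p_wrist.png")[70:230,200:330]; cv2.imwrite("pics/p2.png",cv2.convertScaleAbs(cv2.resize(im,None,fx=4.5,fy=3.7,interpolation=cv2.INTER_NEAREST),alpha=1.3,beta=20))
E
```

```text
plinth/back edge as plinth [[0.6134 0.0375 0.026 ]
 [0.6244 0.1538 0.026 ]] 84.58
plinth left [[0.5339 0.0457 0.026 ]
 [0.5469 0.1617 0.026 ]] 83.59
outer back [[0.6263 0.0306 0.02  ]
 [0.6412 0.1661 0.02  ]] 83.72
outer side [[0.5341 0.1792 0.02  ]
 [0.6272 0.1684 0.02  ]] -6.59
inner side [[0.5319 0.1648 0.02  ]
 [0.6265 0.1551 0.02  ]] -5.86
-y end [[0.5338 0.0453 0.026 ]
 [0.6098 0.0375 0.026 ]] -5.88
left edge to outer back face (expect 94) [93.5 93.2]
-y end to outer side (expect 134) [133.  132.1]
```

View pics/p2.png

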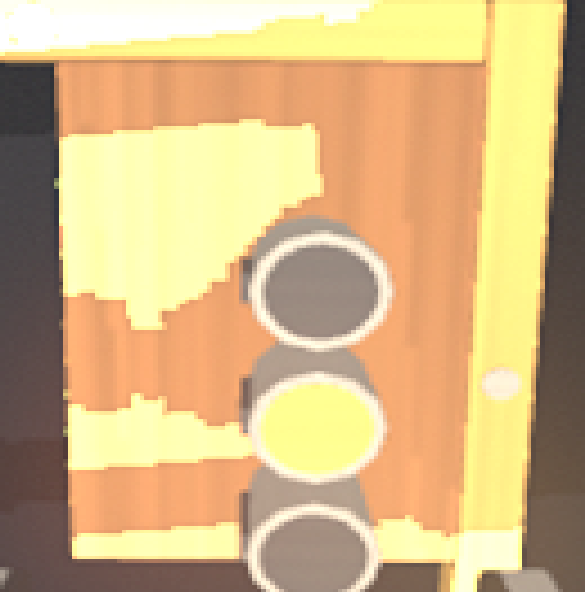

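```bash
python3 -m jog '[110,-2,0,3.5,0,0,0, 110,-4,0,7,0,0,0, 110,-4,0,7,0,0,0]'
python3 - <<'E'
from h import *
where();c=cam("wrist");save(c,"pics/q_wrist.png")
im=c["color"][60:290,120:340]; cv2.imwrite("pics/q1.png",cv2.convertScaleAbs(cv2.resize(im,None,fx=2.6,fy=2.6,interpolation=cv2.INTER_CUBIC),alpha=1.3,beta=20))
E
```

```text
clock: 19.82
position: [0.651, 0.1137, 0.1478]
ee_rot: [-0.475, 0.473, -0.524, 0.525]
contact_force: [-0.9, -1.0, 0.6]
width: 0.0488
t 19.825 pos [0.651  0.1137 0.1478] yaw x -95.78 ydir [ 0.002  0.001 -1.   ] F [-0.9 -1.   0.6] w 0.0488
```

View pics/q1.png

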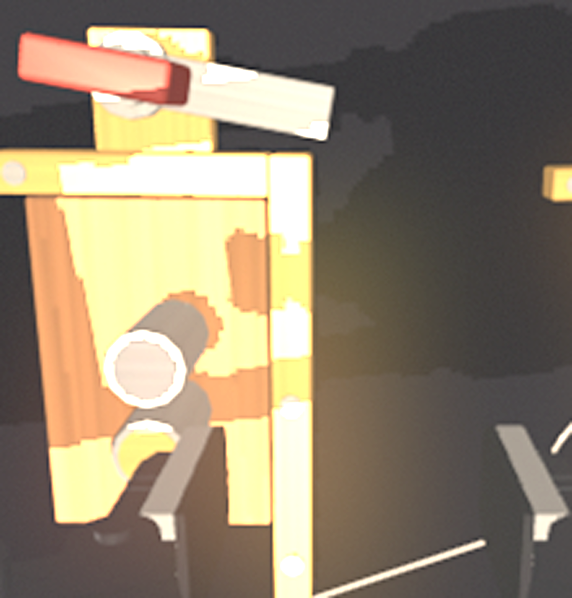

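Seen from the +x side there is no dark gap along either rail, so it is flush. Now the lock bar.

```bash
python3 - <<'E'
from h import *
c=np.load("pics/q_wrist.npz")
f=lambda l,z:plane(c,[(120+a/2.6,60+b/2.6) for a,b in l],z)
B=f([(23,35),(178,63),(168,103),(18,78)],.072);print(B.round(4),B.mean(0).round(4))
for i,j in((0,1),(3,2)): d=B[j]-B[i];print(np.degrees(np.arctan2(d[1],d[0])).round(1),np.linalg.norm(d).round(3))
a=np.radians(-6.2); O=np.array([.6257,.1552]); R=np.array([[np.cos(a),-np.sin(a)],[np.sin(a),np.cos(a)]])
L=O+R@np.array([-.04,.038]);print(L)
print(get_state()["qpos"].round(2))
delta([*L,.12],np.radians(-16))
E
```

```text
[[0.5747 0.2072 0.072 ]
 [0.6133 0.1964 0.072 ]
 [0.6091 0.1868 0.072 ]
 [0.5712 0.1969 0.072 ]] [0.5921 0.1968 0.072 ]
-15.6 0.04
-15.0 0.039
[0.59003794 0.19729771]
[0.07 0.45 1.44 0.   1.25 0.17]
shift cm [-7.78  2.77 -6.72] turn [ 0.   -9.98 -0.  ]
```

```bash
python3 -m jog '[110,-2,0,-1,0,-1.2,0, 110,-4,0,-2,0,-2.4,0, 110,-6,0,-4,0,-3.6,0, 110,-7.8,0,-6.7,0,-4.8,0, 110,-7.8,0,-6.7,0,-6,0, 110,-7.8,0,-6.7,0,-7.2,0, 110,-7.8,0,-6.7,0,-8.4,0, 110,-7.8,0,-6.7,0,-9.6,0, 110,-7.8,0,-6.7,0,-10,0, 110,-7.8,1,-6.7,0,-10,0, 110,-7.8,1,-6.7,0,-10,0]' 60
python3 - <<'E'
from h import *
where();save(cam("wrist"),"pics/r_wrist.png")
delta([.5905,.197,.043],np.radians(-15.6))
E
```

```text
clock: 21.25
position: [0.5884, 0.1966, 0.1371]
ee_rot: [-0.7, 0.701, -0.099, 0.097]
contact_force: [0.5, 0.8, 0.2]
width: 0.0488
t 21.25 pos [0.5884 0.1966 0.1371] yaw x -15.96 ydir [-0.003 -0.001 -1.   ] F [0.5 0.8 0.2] w 0.0488
shift cm [0.16 9.46 0.07] turn [ 0.01 -0.04 -0.01]
```

View pics/r_wrist.png

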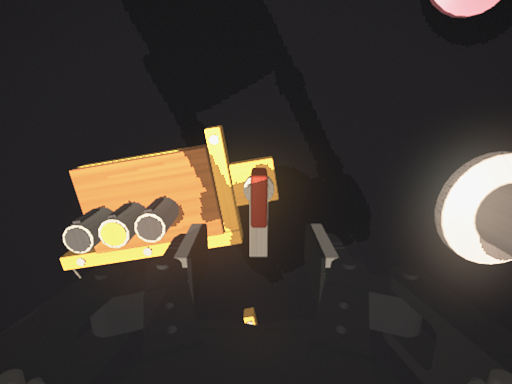

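```bash
python3 -m jog '[110,0.1,4,0.05,0,0,0, 110,0.15,7.5,0.05,0,0,0, 110,0.15,9.3,0.05,0,0,0, 110,0.15,9.3,0.05,0,0,0, 255,0.15,9.3,0.05,0,0,0, 255,0.15,9.3,0.05,0,0,0, 255,0.15,9.3,0.05,0,0,0, 255,0.15,9.3,0.05,0,0,0]' 40
python3 -c "from h import *;where();print(get_state()['moment'].round(2), get_state()['qpos'].round(2))"
```

```text
clock: 22.3
position: [0.5925, 0.1975, 0.0467]
ee_rot: [0.701, -0.7, 0.097, -0.099]
contact_force: [-0.9, -0.4, 6.3]
width: 0.0108
t 22.3 pos [0.5925 0.1975 0.0467] yaw x -15.92 ydir [ 0.003  0.001 -1.   ] F [-0.9 -0.4  6.3] w 0.0108
[-0.11  0.06 -0.03] [ 0.21  0.5   1.65  0.    0.99 -1.08]
```

```bash
python3 -m jog '[255,-0.1,-0.1,0,0,0.5,0, 255,-0.1,-0.1,0,0,1.5,0, 255,-0.1,-0.1,0,0,2.5,0, 255,-0.1,-0.1,0,0,3.5,0, 255,-0.1,-0.1,0,0,4.5,0, 255,-0.1,-0.1,0,0,5.5,0, 255,-0.1,-0.1,0,0,6.5,0, 255,-0.1,-0.1,0,0,7.5,0, 255,-0.1,-0.1,0,0,8.3,0, 255,-0.1,-0.1,0,0,8.8,0, 255,-0.1,-0.1,0,0,8.8,0]'
python3 -c "from h import *;where();print(get_state()['moment'].round(2))"
```

```text
clock: 23.68
position: [0.5911, 0.1964, 0.0467]
ee_rot: [-0.516, 0.516, -0.483, 0.484]
contact_force: [0.3, -4.4, 3.4]
width: 0.0113
t 23.675 pos [0.5911 0.1964 0.0467] yaw x -86.25 ydir [ 0.001 -0.002 -1.   ] F [ 0.3 -4.4  3.4] w 0.0113
[-0.68 -0.09 -0.05]
```

```bash
python3 -m jog '[255,0,0,0,0,0.3,0, 255,0,0,0,0,0.6,0, 255,0,0,0,0,0.6,0]'
python3 -c "from h import *;where();print(get_state()['moment'].round(2))"
python3 -m jog '[255,0,0,0,0,0.3,0, 255,0,0,0,0,0.6,0, 255,0,0,0,0,0.6,0]'
python3 -c "from h import *;where();print(get_state()['moment'].round(2))"
```

```text
clock: 24.05
position: [0.591, 0.1964, 0.0467]
ee_rot: [-0.496, 0.496, -0.503, 0.505]
contact_force: [0.2, -5.8, 3.9]
width: 0.0115
t 24.05 pos [0.591  0.1964 0.0467] yaw x -90.87 ydir [ 0.001 -0.002 -1.   ] F [ 0.2 -5.8  3.9] w 0.0115
[-0.81 -0.02  0.93]
clock: 24.42
position: [0.591, 0.1974, 0.0469]
ee_rot: [-0.475, 0.474, -0.524, 0.525]
contact_force: [0.3, -3.2, 6.8]
width: 0.0107
t 24.425 pos [0.591  0.1974 0.0469] yaw x -95.71 ydir [ 0.001 -0.001 -1.   ] F [ 0.3 -3.2  6.8] w 0.0107
[-0.25  0.05  1.23]
```

A 0.9–1.2 N·m moment has built up past -90.9°, so the lock is at its end stop. I'll release and rise.

```bash
python3 -m jog '[110,0,0,0,0,0.6,0, 110,0,0,0,0,0.6,0, 110,0,0,0,0,0.6,0, 110,0,-3,0,0,0.6,0, 110,0,-7,0,0,0.6,0, 110,0,-11,0,0,0.6,0, 110,4,-11,0,0,0.6,0, 110,4,-11,0,0,0.6,0]'
python3 - <<'E'
from h import *
where();c=cam("wrist");save(c,"pics/s_wrist.png");save(cam("scene"),"pics/s_scene.png");save(cam("side"),"pics/s_side.png")
im=c["color"][20:260,150:370]; cv2.imwrite("pics/s1.png",cv2.convertScaleAbs(cv2.resize(im,None,fx=2.5,fy=2.5,interpolation=cv2.INTER_CUBIC),alpha=1.3,beta=20))
E
```

```text
clock: 25.42
position: [0.5861, 0.1561, 0.1568]
ee_rot: [-0.451, 0.451, -0.545, 0.545]
contact_force: [-0.0, 0.4, -0.7]
width: 0.0488
t 25.425 pos [0.5861 0.1561 0.1568] yaw x -100.81 ydir [ 0. -0. -1.] F [-0.   0.4 -0.7] w 0.0488
```

View pics/s1.png

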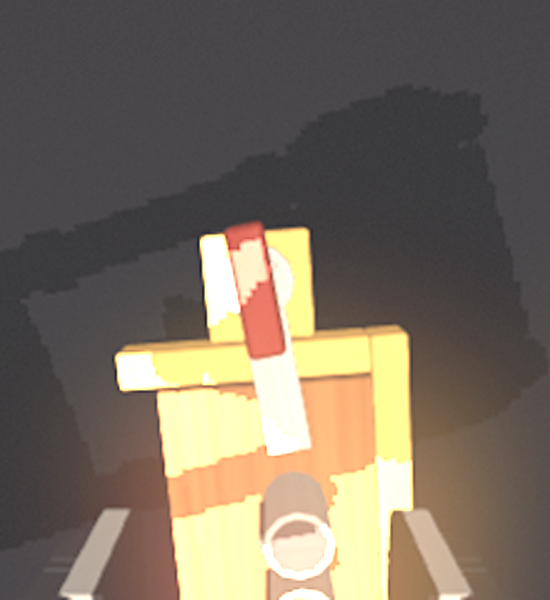

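View pics/s_scene.png

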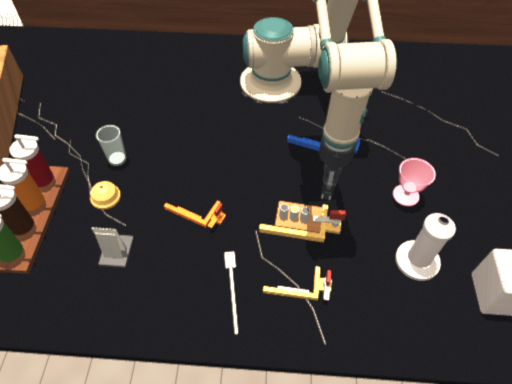

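```bash
python3 - <<'E'
from h import *
c=np.load("pics/s_wrist.npz")
f=lambda l,z:plane(c,[(150+a/2.5,20+b/2.5) for a,b in l],z)
ang=lambda p:np.degrees(np.arctan2(p[1,1]-p[0,1],p[1,0]-p[0,0])).round(2)
for l in ([(253,385),(269,454)],[(290,330),(311,447)]): p=f(l,.037);print("catch",p.round(4),ang(p))
for l in ([(227,232),(249,357)],[(262,223),(285,352)]): p=f(l,.072);print("bar",p.round(4),ang(p))
t=f([(269,454),(311,448)],.037).mean(0); ax=np.array([.5905,.197]);d=t[:2]-ax;print("tip dir",np.degrees(np.arctan2(d[1],d[0])),np.linalg.norm(d))
for l in ([(158,393),(180,590)],[(389,560),(373,375)]): p=f(l,.026);print("plinth edges",p.round(4),ang(p))
p=f([(120,388),(370,377)],.02);print("side rail in",p.round(4),ang(p))
p=f([(158,393),(373,375)],.026);print("plinth +y",p.round(4),ang(p))
E
```

```text
catch [[0.5829 0.1628 0.037 ]
 [0.5837 0.1367 0.037 ]] -88.31
catch [[0.5991 0.1794 0.037 ]
 [0.5989 0.1365 0.037 ]] -90.24
bar [[0.5862 0.2164 0.072 ]
 [0.5854 0.1793 0.072 ]] -91.3
bar [[0.5966 0.2169 0.072 ]
 [0.5963 0.1788 0.072 ]] -90.47
tip dir -89.27756856342764 0.06056488731584904
plinth edges [[0.5475 0.164  0.026 ]
 [0.5381 0.0845 0.026 ]] -96.72
plinth edges [[0.6209 0.0817 0.026 ]
 [0.6259 0.1558 0.026 ]] 86.11
side rail in [[0.5328 0.1673 0.02  ]
 [0.6253 0.1538 0.02  ]] -8.27
plinth +y [[0.5475 0.164  0.026 ]
 [0.6259 0.1558 0.026 ]] -5.95
```

Catch measures about -89.5° in world, i.e. 1.45 rad past the dock's +x. One last look at the whole changer before handing in.

```bash
python3 -m jog '[110,2,-2,1,0,0,0, 110,5,-4,3,0,-0.6,0, 110,8,-5,5,0,-0.6,0, 110,8,-5,5,0,-0.6,0]'
python3 - <<'E'
from h import *
where();c=cam("wrist");save(c,"pics/u_wrist.png")
im=c["color"][20:270,130:350]; cv2.imwrite("pics/u1.png",cv2.resize(cv2.convertScaleAbs(im,alpha=1.3,beta=20),None,fx=2.4,fy=2.4,interpolation=cv2.INTER_CUBIC))
E
```

```text
clock: 26.08
position: [0.6223, 0.0686, 0.2066]
ee_rot: [-0.473, 0.473, -0.525, 0.526]
contact_force: [-0.5, 1.1, -0.1]
width: 0.0485
t 26.075 pos [0.6223 0.0686 0.2066] yaw x -96.02 ydir [ 0.002 -0.    -1.   ] F [-0.5  1.1 -0.1] w 0.0485
```

View pics/u1.png

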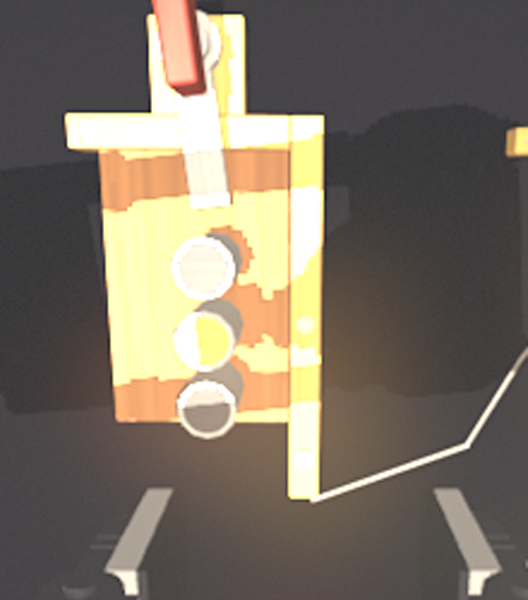

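The plinth is flush along both rails with no buffer showing, the catch lies over the bare end, and the gripper is clear. Handing in.

```bash
python3 -c "
from rig import *
print(sign_off())"
```

```text
the job is handed in; nothing more can be done
None
```

The coin changer is home in the corner of the large brass dock and locked. I handed the job in at about 26 s.

**What I did:** I slid the changer to the side rail by its tubes. I then pressed it low on the plinth with both fingers until the buffer bar was in; it stopped moving between 19 and 30 N. Last, I turned the red thumb bar clockwise to its end stop and let go.

**Last checks:**
- **Fit:** Two wrist-camera views show no gap at either rail and no buffer bar standing out. Distances from the plinth's edges to the rails' outer faces came out 0.5–1.9 mm under nominal, within calibration error, so there is no sign of a gap. Some single edge angles disagreed by 1–2°.
- **Lock:** The catch measures about 83° past the dock's +x, which is 1.45 rad, and lies over the bare end.
- **Bystanders:** None of them looked moved in the scene view.

**What went wrong:** While I was lining up to press the -y end, the gripper's linkage pushed on the end tube. The force reading was about 36 N along y, about 38 N in total, close to the 40 N limit. I backed off at once; the changer stayed flush, so I did not repeat that press. I only read the force after that move ended, so a brief higher peak could have gone unseen.

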